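Clear the T-slot of the mill's fixture rail

TASK

A snapped-off red clamp foot is lodged in one of the two T-slots of the fixture rail. Take the narrow orange-handled scraper, set its blade down into that slot behind the scrap and push it along so that the scrap drops out of the open end into the blue catch tray, without touching the scrap with the gripper. Leave the scraper standing upright in the slot, let go of it, and leave the good brass T-nut in the other slot where it is.

Things in the scene. Friction and masses are not known exactly. Their poses are not given: they have to be found in the camera images.
- rail: Fixed rail (all in mm), aluminium on a white base, 170 (x) by 240 (y) by 68 high; origin: centre of underside. Two T-slots along its y, centred at x = -42 and +42: floor z = 40, cavity 50 wide up to z = 58, neck 34 wide to the top. Closed at -y (stop's face y = -110), open at +y (y = 120). Below both open ends a fixed blue catch tray, rail-wide, y = 120 to 254, floor z = 4, rim z = 24.
- scraper_grip (a point): Centre of the orange handle, 40 (x) by 26 (y, grip across) by 60 mm high, of a 0.3 kg scraper standing loose on its blade. 75 mm below this point is the blade's lower edge; blade 40 long (x) by 16 thick (y) by 40 tall, flange 50 by 34 by 5 between. Axes: x along the blade, z up, ends alike; in use x lies along the slot. The green-handled one near it has a 46 mm blade: too thick.
- scrap_mid (a point): Middle of the scrap's red disc, 42 mm across, 12 thick, 6 mm above its underside; z is the disc's axis. A steel stub 14 across, 7 high on top; 0.08 to 0.17 kg. It lies flat and loose on the floor of one of the two slots; wider than the neck, it leaves only by the open end. The blade pushes it along with a few newtons at most.
- tnut_mid (a point): Middle of the good brass T-nut, 44 by 44 mm, 22 high, 0.2 kg, lying loose in the other slot; this point is 11 mm above its underside. To be left alone.
Mind the look-alikes: they are no part of the job. Several things look just like the part that bears scraper_grip: the one meant starts farthest from the robot's base.

How it is judged:
On the way, in this order (a step that is already met when the one before it is completed fails the run):
1. the scraper's blade is down in a slot, upright, while the scrap is still well inside its slot (z of scraper_grip in the frame of rail below 0.13 m and angle between scraper_grip's own z axis and vertical below 0.25 rad and y of scraper_grip in the frame of rail between -0.115 and 0.14 m and x of scraper_grip in the frame of rail between -0.085 and 0.085 m and y of scrap_mid in the frame of rail below 0.085 m and z of scrap_mid in the frame of rail above 0.036 m), for 0.1 s.
2. the scraper, down in the slot, pushes the scrap up to the open end (touching it, with the scrap's middle within 30 mm of the end) (z of scraper_grip in the frame of rail below 0.13 m and angle between scraper_grip's own z axis and vertical below 0.25 rad and y of scraper_grip in the frame of rail between -0.115 and 0.14 m and x of scraper_grip in the frame of rail between -0.085 and 0.085 m and y of scrap_mid in the frame of rail above 0.09 m and z of scrap_mid in the frame of rail above 0.03 m and contact force between scraper and scrap above 0.05 N), for 0.02 s.
At the end, for the whole second after the job is handed in: The scrap lies in the catch tray, below the slot floor; the scraper stands in the slot, blade under 15 mm off the slot floor, within 14 degrees of upright, its middle at most 20 mm past the open end; the T-nut is within 30 mm of where it was (z of scraper_grip in the frame of rail below 0.13 m and angle between scraper_grip's own z axis and vertical below 0.25 rad and y of scraper_grip in the frame of rail between -0.115 and 0.14 m and x of scraper_grip in the frame of rail between -0.085 and 0.085 m and y of scrap_mid in the frame of rail between 0.12 and 0.254 m and x of scrap_mid in the frame of rail between -0.085 and 0.085 m and height (world z) of scrap_mid below 0.036 m and distance of tnut_mid from where it was at the start of the episode below 0.03 m); the robot touches nothing.
It fails at once if the gripper or arm touches the scrap (over 1 N) (contact force between any of the fingers, the arm and scrap above 1 N).
It fails at once if the T-nut is moved more than 30 mm (distance of tnut_mid from where it was at the start of the episode above 0.03 m).
It also fails if it takes over 48 s, if anything falls off the work surface, if the arm or the gripper's body presses on something with over 40 N, if the wrist force passes 120 N, or if a joint passes its speed limit or range.

ROBOT

A 6-joint arm with a two-finger parallel gripper is mounted at the origin on the work surface. World frame = base frame: x ahead of the robot, y to its left, z up, the work surface at z = 0. Lengths are in m, angles in rad, forces in N, time in s.
With the tool pointing down it reaches from about 0.3 to 0.875 m from the base axis. Payload 4.2 kg.
Tool frame: the origin (TCP) lies at the very end of the fingers, on their centre line; the grasp point (between the pads) lies 19 mm behind it; z points along the fingers, x is the direction in which the jaws open and shut, and the axes are right-handed (so a half turn about z gives the same grasp; the last joint's range is limited). The gripper opens to 85 mm and grips with 20 to 120 N. Pads are 22 mm wide; open, the fingers measure 114 mm over their backs; the gripper's body (76 mm by 85 mm) begins 54 mm behind the grasp point. The pads swing forward as they close: fully open they stand 13 mm farther back than shut.
Start: joints at [-1.336, 0.32, 1.565, -0, 1.257, -0.02], TCP at [0.145, -0.556, 0.231] pointing down, gripper open.
Joint ranges: [-3.11, 3.11], [-0.84, 2.01], [0.21, 2.61], [-1.34, 4.49], [0.05, 2.63], [-2.56, 2.56]. Speed limits (rad/s): [2.57, 2.57, 3.14, 3.14, 3.14, 3.14].

INTERFACE

Orientations are given as [roll, pitch, yaw] about the fixed x, y, z axes, in that order (R = Rz(yaw) Ry(pitch) Rx(roll)).
In Python, from plant import r gives the robot as it stands. The module is installed in compiled form; this text tells all that it offers. Calls block until the motion is done:
- r.move_ptp(position, orientation): joint-space move of the TCP to a pose.
- r.move_l(position, max_speed=0.15, frame=None): straight line of the TCP; frame=None keeps the orientation; max_speed is the mean speed in m/s.
- r.movej(angles): joint-space move.
- r.gripper_to(opening, grasp_force=None): finger opening in m; grasp_force is the grip in N (None keeps the last); returns when the fingers have stopped.
- r.wait(seconds).
- r.solve_ik(position, orientation): joint angles nearest the present ones, or None.
- r.state(): the state.
- r.snapshot(name): name is "scene" or "side" or "wrist"; returns a dict with "img" (480x640x3 uint8, red, green, blue), "K" (3x3 intrinsics, pixels), "T" (4x4, takes a point from camera to world coordinates); the wrist camera has in their place "mount" (4x4, takes a point from camera to tool coordinates, whose origin is the TCP and whose axes are the tool frame's). Camera axes: x right, y up, looking along -z (the intrinsics and any distortion apply to the point x, -y, -z); pixel columns grow to the right and rows downward; lengths in m; the calibration is good to about 2 mm. A picture is of the moment at which its call begins: read the wrist's pose just before it. There is no depth.
A pose or a line that the arm cannot do raises r.PlanningError and nothing moves.
- r.finish_job(): hands the job in, once; it reports no verdict.
Trained networks look in a picture, given as the dict that the camera call returned (one of the last four; its "shot" number tells which), for a name from the list of things; names that differ only in an ending like _2 or _b are one class to them, and where a whole thing is asked for, a point or a joint stands for the part that bears it (a point fixed in the world has none). Each returns a list of dicts, best first, with "conf" (0 to 1); they miss things now and then, are a little off and sometimes report something else, mostly with a low value. They report only what shows in the picture. A call takes as long as a camera call. They do not tell look-alikes from the thing itself.
- r.trace(target, picture): "mask" (480x640 bool, what is visible of it).
- r.landmark_of(target, picture): "point" ([x, y, z] in m, in world coordinates, good to about 4 mm: a listed point, or the origin of a listed thing).
The state is a dict: "clock": time; "joint_positions": joint angles; "qd": joint speeds; "effort": joint torques, N m; "position": TCP position; "ee_rot": TCP orientation; "ft_force": force on the tool from outside, world axes, zero at the start; "wrist_torque": the same for the moment, N m; "gripper_width": finger opening in m.
Only numpy, scipy, OpenCV 4.12 (cv2) and the standard library are available. Lean on these libraries where they do the work, as an engineer would, in place of code of your own. Each camera call takes 0.05 s, during which the arm holds its last target. There are 200 camera calls.

## Working session

There is one attempt and no reset: what is moved stays moved. The work goes in short steps, each a Python script; the robot and the scene stay as the last script left them, time stands still between calls to the robot, and variables do not carry over. Pictures are saved under pics/ and viewed, about 8 in all and at most 12, crops included, and the job is handed in when it is done.

```bash
mkdir -p pics
python3 - <<'E'
from plant import r
import cv2,numpy as np
np.set_printoptions(precision=4,suppress=True)
ims=[]
for c in("scene","side"):
    s=r.snapshot(c); ims.append(s["img"])
    print(c,s["T"][:3,3])
    for n in("rail","scraper_grip","scrap_mid","tnut_mid"):
        for d in r.landmark_of(n,s): 
            p=np.array(d["point"]);q=np.linalg.inv(s["T"])@np.r_[p,1];u=s["K"]@[q[0],-q[1],-q[2]];print(n,d["conf"],p,(u[:2]/u[2]).round(), [k for k in d])
    cv2.imwrite(f"pics/{c}0.png",s["img"][:,:,::-1])
print(r.state()["clock"])
E
```

```text
scene [0.8804 0.0082 0.6044]
rail 0.84 [ 0.5396 -0.0168  0.0008] [374. 320.] ['point', 'conf']
scraper_grip 0.92 [ 0.317  -0.2585  0.0771] [283. 159.] ['point', 'conf']
scraper_grip 0.76 [ 0.5729 -0.3058  0.0768] [189. 256.] ['point', 'conf']
scraper_grip 0.6 [ 0.395  -0.202   0.0735] [296. 196.] ['point', 'conf']
scraper_grip 0.6 [ 0.3531 -0.37    0.0741] [220. 159.] ['point', 'conf']
scrap_mid 0.85 [0.579  0.0147 0.0434] [392. 335.] ['point', 'conf']
tnut_mid 0.96 [0.4931 0.0121 0.0493] [404. 284.] ['point', 'conf']
side [0.2921 0.3844 0.7194]
rail 0.62 [ 0.5385 -0.016   0.0018] [258. 311.] ['point', 'conf']
scraper_grip 0.96 [ 0.351  -0.3659  0.079 ] [418. 165.] ['point', 'conf']
scraper_grip 0.86 [ 0.3112 -0.2578  0.0731] [428. 211.] ['point', 'conf']
scraper_grip 0.77 [ 0.5693 -0.3024  0.0732] [298. 165.] ['point', 'conf']
scraper_grip 0.67 [ 0.3936 -0.203   0.0736] [374. 222.] ['point', 'conf']
tnut_mid 0.6 [0.4944 0.0085 0.0566] [274. 312.] ['point', 'conf']
0.5
```

View pics/scene0.png

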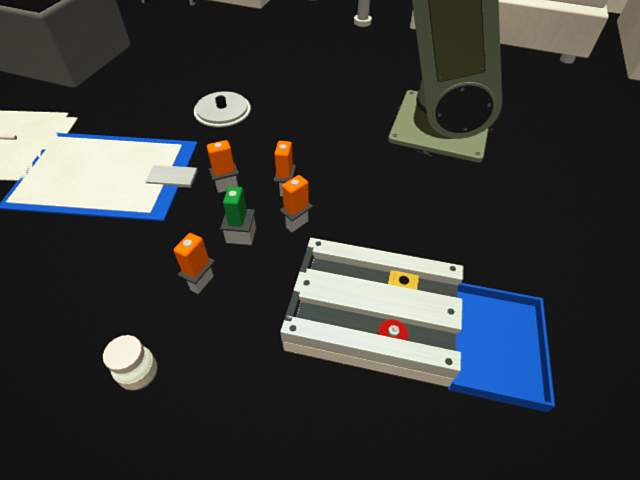

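View pics/side0.png

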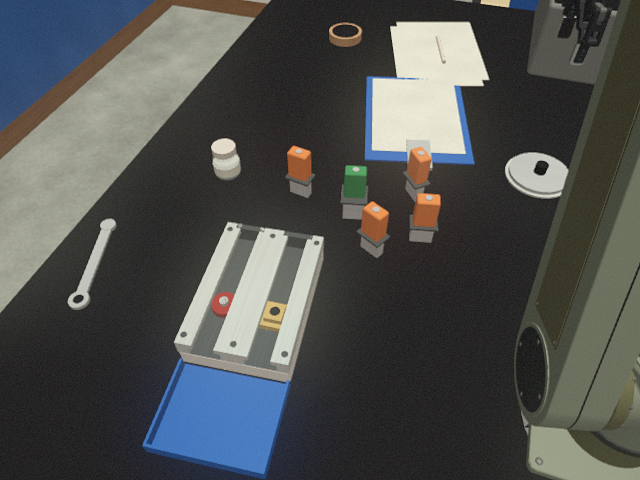

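The scene view shows the target scraper at (189,256), farthest from the base at (0.571, -0.304). The scrap is in the rail's +x slot at (393,329) and the T-nut is in the other slot at (403,280). The tray lies towards +y. Next I'll use the wrist views to get the yaws.

```bash
cat > h.py <<'E'
from plant import r
import cv2,numpy as np
from scipy.spatial.transform import Rotation as R
np.set_printoptions(precision=4,suppress=True)
def shot(c):
    st=r.state(); s=r.snapshot(c)
    if c=="wrist":
        T=np.eye(4);T[:3,:3]=R.from_euler("xyz",st["ee_rot"]).as_matrix();T[:3,3]=st["position"];s["Tw"]=T@s["mount"]
    else: s["Tw"]=s["T"]
    return s
def proj(s,p):
    q=np.linalg.inv(s["Tw"])@np.r_[p,1];u=s["K"]@[q[0],-q[1],-q[2]];return u[:2]/u[2]
def back(s,uv,z):
    d=np.linalg.inv(s["K"])@[uv[0],uv[1],1];d=s["Tw"][:3,:3]@[d[0],-d[1],-d[2]];o=s["Tw"][:3,3];return o+d*(z-o[2])/d[2]
E
python3 - <<'E'
from h import *
print(r.state()["ee_rot"])
for i,(x,y,z) in enumerate([(0.5,-0.30,0.33),(0.48,-0.02,0.38)]):
    r.move_ptp([x,y,z],[np.pi,0,-np.pi/2])
    s=shot("wrist")
    if i==0: print(s["mount"],[k for k in s], s["K"])
    cv2.imwrite(f"pics/w{i}.png",s["img"][:,:,::-1]); np.savez(f"w{i}.npz",Tw=s["Tw"],K=s["K"],img=s["img"])
    for n in("rail","scraper_grip","scrap_mid","tnut_mid"):
        for d in r.landmark_of(n,s): print(n,d["conf"],np.array(d["point"]),proj(s,d["point"]))
print(r.state()["clock"],r.state()["ft_force"])
E
```

```text
[ 3.1416  0.     -1.316 ]
[[ 1.      0.0004  0.0008  0.0004]
 [ 0.0006 -0.9598 -0.2805 -0.0719]
 [ 0.0006  0.2805 -0.9598 -0.1422]
 [ 0.      0.      0.      1.    ]] ['img', 'K', 'mount', 'shot', 'Tw'] [[386.5512   0.     319.9993]
 [  0.     386.5512 238.5804]
 [  0.       0.       1.    ]]
rail 0.57 [ 0.5393 -0.0184 -0.0001] [ 83.7525 153.7029]
scraper_grip 0.78 [ 0.5692 -0.3039  0.0716] [322.9412 127.6498]
scraper_grip 0.71 [ 0.3496 -0.3695  0.0748] [380.0463 326.7668]
scraper_grip 0.6 [ 0.3178 -0.2558  0.0748] [281.7361 351.2089]
scraper_grip 0.55 [ 0.3966 -0.201   0.0767] [230.0477 289.8255]
scrap_mid 0.93 [0.58   0.0136 0.0446] [ 21.8886 117.3413]
tnut_mid 0.8 [0.4973 0.01   0.0531] [ 35.9313 196.3731]
rail 0.64 [ 0.541  -0.0213 -0.0001] [320.1249 134.4182]
scraper_grip 0.88 [ 0.3484 -0.3703  0.0756] [598.2378 294.1887]
scraper_grip 0.87 [ 0.3197 -0.2547  0.076 ] [503.3005 315.1096]
scraper_grip 0.82 [ 0.3983 -0.1993  0.0774] [466.7575 257.222 ]
scraper_grip 0.81 [ 0.5697 -0.3046  0.0727] [577.1171 108.5814]
scrap_mid 0.72 [0.5778 0.0122 0.0471] [291.2283 102.516 ]
tnut_mid 0.87 [0.4949 0.0096 0.0511] [294.6581 174.8178]
3.75 [-0.2119 -0.2645  0.5052]
```

View pics/w0.png

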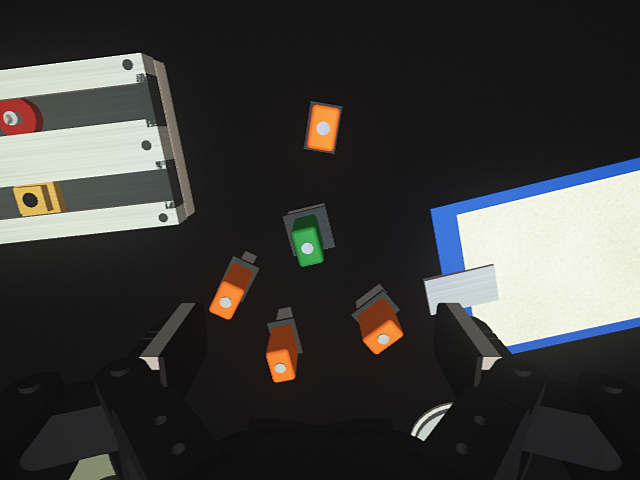

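View pics/w1.png

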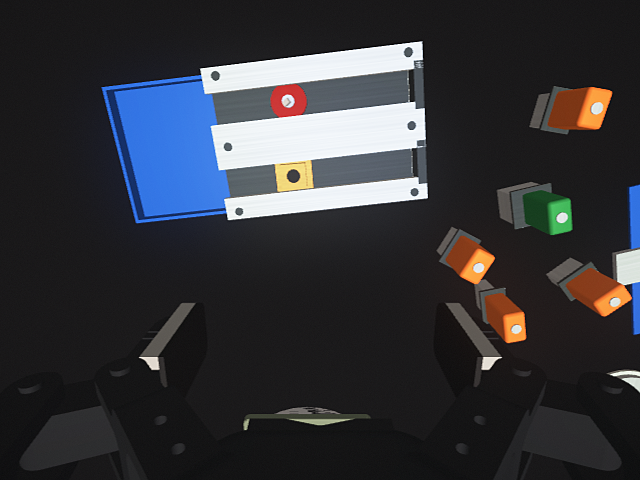

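The first wrist view shows the target scraper at (323,128), almost directly under the camera. The second shows the rail screws at (215,76), (408,52), (228,147), (411,126), (239,212) and (414,192), the scrap at (289,100) and the T-nut at (293,176). Next I'll compute the yaws.

Run:
```python
from h import *
w0=dict(np.load("w0.npz"));w1=dict(np.load("w1.npz"))
hsv=cv2.cvtColor(w0["img"],cv2.COLOR_RGB2HSV)
m=((hsv[...,0]<20)&(hsv[...,1]>120)&(hsv[...,2]>110)).astype(np.uint8)
m=cv2.morphologyEx(m,cv2.MORPH_CLOSE,np.ones((15,15)))
n,l,st,c=cv2.connectedComponentsWithStats(m)
i=l[128,323];print(st[i],c[i])
cs,_=cv2.findContours((l==i).astype(np.uint8),cv2.RETR_EXTERNAL,cv2.CHAIN_APPROX_NONE)
b=cv2.boxPoints(cv2.minAreaRect(cs[0]))
P=np.array([back(w0,p,0.105) for p in b]);print(P)
for k in range(2):
    e=P[k+1]-P[k];print("len",np.linalg.norm(e),"yaw",np.degrees(np.arctan2(e[1],e[0])))
print("centre",P.mean(0), "white dot",back(w0,(323,128),0.105))
A=[((215,76),(408,52)),((228,147),(411,126)),((239,212),(414,192))]
S=np.array([[back(w1,p,0.068) for p in a] for a in A]);print(S)
for a in S: e=a[0]-a[1];print("rail y dir deg",np.degrees(np.arctan2(e[1],e[0])),np.linalg.norm(e))
e=S[0].mean(0)-S[2].mean(0);print("x dir",np.degrees(np.arctan2(e[1],e[0])),"centre",S.mean((0,1)))
print("scrap",back(w1,(288,101),0.059),"nut",back(w1,(293,176),.062))
```

```text
[ 307  104   33   48 1244] [322.672  127.4252]
[[ 0.5521 -0.2869  0.105 ]
 [ 0.5905 -0.294   0.105 ]
 [ 0.5865 -0.3192  0.105 ]
 [ 0.5478 -0.3129  0.105 ]]
len 0.039041193096856476 yaw -10.408953259207818
len 0.025530762679526718 yaw -99.04998278173403
centre [ 0.5692 -0.3032  0.105 ] white dot [ 0.5691 -0.3037  0.105 ]
[[[ 0.6041  0.0932  0.068 ]
  [ 0.6277 -0.1156  0.068 ]]

 [[ 0.5287  0.0841  0.068 ]
  [ 0.5515 -0.1237  0.068 ]]

 [[ 0.4527  0.0761  0.068 ]
  [ 0.4766 -0.1321  0.068 ]]]
rail y dir deg 96.45126332083724 0.21008933698367865
rail y dir deg 96.26006186915461 0.20912882923988707
rail y dir deg 96.53979684733645 0.20962484623764022
x dir 6.340413489952472 centre [ 0.5402 -0.0197  0.068 ]
scrap [0.5788 0.015  0.059 ] nut [0.4948 0.0109 0.062 ]
```

```bash
cat >> h.py <<'E'
RY=np.radians(6.4);RC=np.array([0.5402,-0.0197])
def rail(x,y): 
    c,s=np.cos(RY),np.sin(RY);return RC+[c*x-s*y,s*x+c*y]
def torail(p):
    d=np.asarray(p)[:2]-RC;c,s=np.cos(RY),np.sin(RY);return np.array([c*d[0]+s*d[1],-s*d[0]+c*d[1]])
E
python3 - <<'E'
from h import *
g=[0.5692,-0.3035]; ori=[np.pi,0,np.radians(-99.7)]
for yaw in(-173.6,6.4): print(yaw,[r.solve_ik([*rail(.042,y),.2],[np.pi,0,np.radians(yaw)]) for y in(-.045,.115)])
r.move_ptp([*g,.19],ori)
r.move_l([*g,.063],0.1)
print(r.state()["ft_force"])
r.gripper_to(0.0,40); s=r.state();print(s["gripper_width"],s["ft_force"],s["position"])
r.move_l([*g,.20],0.12)
s=r.state();print(s["gripper_width"],s["ft_force"],s["clock"])
im=shot("scene");cv2.imwrite("pics/s2.png",im["img"][:,:,::-1])
for d in r.landmark_of("scraper_grip",im): print(d)
print(s["joint_positions"])
E
```

```text
-173.6 [None, None]
6.4 [array([-0.1209,  0.3638,  1.5791, -0.    ,  1.1987, -0.2326]), array([ 0.1528,  0.3449,  1.6082, -0.    ,  1.1885,  0.0411])]
[ 0.6526 -0.3834  0.4502]
0.02540926706306608 [ 0.0543 -0.1628  1.3003] [ 0.5694 -0.3035  0.0632]
0.025566951995524594 [ 0.1068 -0.5461 -3.1719] 8.3583
{'point': [0.393, -0.2037, 0.0718], 'conf': 0.88}
{'point': [0.3536, -0.3693, 0.0736], 'conf': 0.86}
{'point': [0.5733, -0.3055, 0.212], 'conf': 0.82}
{'point': [0.3149, -0.2598, 0.076], 'conf': 0.79}
[-0.5077  0.4502  1.4428 -0.      1.2508  1.2324]
```

Run:
```python
from h import *
o=[np.pi,0,RY]
p=rail(.042,-.045)
r.move_ptp([*p,.22],o)
r.move_l([*p,.155],0.1)   # blade edge ~92 mm: above rail top
im=shot("scene");cv2.imwrite("pics/s3.png",im["img"][100:,:][...,::-1])
im2=shot("side");cv2.imwrite("pics/d3.png",im2["img"][180:420,120:420][...,::-1])
a=cv2.resize(im["img"][180:400,250:550],(600,440));b=cv2.resize(im2["img"][180:380,130:403],(600,440))
cv2.imwrite("pics/c3.png",cv2.resize(np.vstack([a,b])[...,::-1],(409,600)))
for s in(im,im2):
    for d in r.landmark_of("scraper_grip",s): 
        if d["point"][2]>.12: print(d,torail(d["point"]))
    for d in r.landmark_of("rail",s): print("rail",d,torail(d["point"]))
s=r.state();print(s["ft_force"],s["wrist_torque"],s["clock"],s["gripper_width"])
```

```text
rail {'point': [0.5408, -0.0142, -0.0004], 'conf': 0.67} [0.0012 0.0054]
rail {'point': [0.5385, -0.0172, 0.003], 'conf': 0.9} [-0.0014  0.0027]
[ 1.0607 -0.3299 -2.5843] [-0.0104  0.0018  0.0379] 10.875 0.025756577187090367
```

View pics/c3.png

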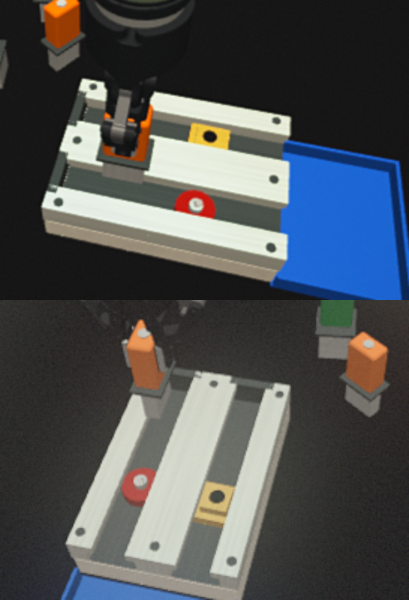

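The blade sits above the scrap's slot, behind the scrap and aligned with the slot. I'll lower it in force-checked steps.

Run:
```python
from h import *
p=rail(.042,-.045)
r.wait(.1);f0=r.state()["ft_force"]
for z in(.135,.12,.110,.107,.106,.105,.104,.103,.102,.101):
    r.move_l([*p,z],0.06); s=r.state();d=s["ft_force"]-f0; print(z,d,s["position"][2])
    if abs(d[2])>2 or np.hypot(d[0],d[1])>3: break
r.wait(.15);print(r.state()["clock"])
```

```text
0.135 [-0.6018  0.8167 -0.3158] 0.1343916735776556
0.12 [-0.2527  0.9413 -0.1698] 0.1194297004665522
0.11 [0.7072 0.9859 0.0153] 0.10943735064235197
0.107 [-0.0268  0.345  -0.0099] 0.10688031408831558
0.106 [-1.1499  0.6388  0.0066] 0.10603268665144111
0.105 [-0.3487  0.288   0.175 ] 0.10494452305107035
0.104 [-1.0733  0.5471  0.5344] 0.10391480210842759
0.103 [-0.2106 -0.0483  0.4444] 0.10320662847121828
0.102 [-1.48    0.5156  8.6041] 0.10319834934819223
13.825
```

Contact with the floor came at TCP z = 0.103, as predicted. I'll raise the blade 2 mm and push.

Run:
```python
from h import *
z=.105
r.move_l([*rail(.042,-.045),z],0.03)
r.wait(.1);f0=r.state()["ft_force"]
for y in np.r_[np.arange(-.02,.081,.02),.095,.105,.115]:
    r.move_l([*rail(.042,y),z],0.04); s=r.state();d=s["ft_force"]-f0; print(round(y,3),d,torail(s["position"]))
    if np.linalg.norm(d)>15: print("STOP");break
r.wait(.3)
im=shot("scene");im2=shot("side")
for n,s in(("a",im),("b",im2)):
    for d in r.landmark_of("scrap_mid",s): print(d,torail(d["point"]))
a=cv2.resize(im["img"][180:420,250:570],(640,480))[...,::-1]
cv2.imwrite("pics/e.png",a);print(r.state()["clock"])
```

```text
-0.02 [-0.0058 -0.4802  0.0302] [ 0.0421 -0.02  ]
0.0 [ 0.6696 -0.1007  0.8894] [0.042  0.0002]
0.02 [ 0.6798  0.0527 -0.2965] [0.042  0.0203]
0.04 [ 0.7365 -0.3266 -0.2732] [0.042  0.0403]
0.06 [ 1.0967 -0.9746 -0.1483] [0.042  0.0603]
0.08 [ 0.5339  0.0454 -0.7177] [0.042  0.0803]
0.095 [ 0.2694 -0.0384  0.3051] [0.042  0.0952]
0.105 [ 1.1428 -0.4197  0.8427] [0.042  0.1053]
0.115 [-0.2605  0.0344 -0.425 ] [0.042  0.1153]
{'point': [0.5663, 0.1428, 0.0149], 'conf': 0.7} [0.0441 0.1586]
{'point': [0.5588, 0.1376, 0.0197], 'conf': 0.74} [0.036  0.1542]
20.025
```

View pics/e.png

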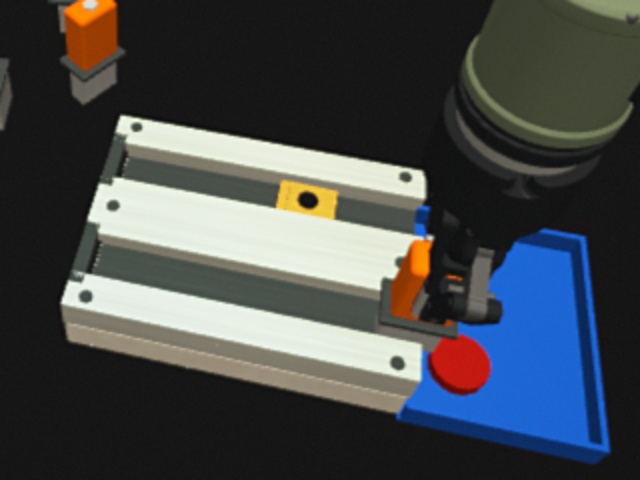

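The scrap has dropped into the tray at (460,362) in the crop, and the T-nut hasn't moved. Now I'll pull the scraper back into the slot, set it down and let go.

Run:
```python
from h import *
q=rail(.042,.03)
r.move_l([*q,.105],0.08)
r.wait(.2);f0=r.state()["ft_force"]
for z in(.104,.1035,.103,.1025,.102,.1015):
    r.move_l([*q,z],0.03); d=r.state()["ft_force"]-f0; print(z,d)
    if d[2]>1.2: break
r.gripper_to(.06); r.wait(.2)
r.move_l([*q,.20],0.08); r.wait(.2)
r.move_ptp([.42,.03,.30],[np.pi,0,RY]); r.wait(.3)
im=shot("scene");im2=shot("side")
for s in(im,im2):
  for n in("scraper_grip","scrap_mid","tnut_mid"):
    for d in r.landmark_of(n,s):
        if n!="scraper_grip" or d["point"][2]>.09: print(n,d,torail(d["point"]))
a=cv2.resize(im["img"][180:420,250:570],(560,420));b=cv2.resize(im2["img"][200:480,130:350],(236,300))
c=np.zeros((420,796,3),np.uint8);c[:,:560]=a;c[:300,560:]=b
cv2.imwrite("pics/f.png",c[...,::-1]);s=r.state();print(s["clock"],s["gripper_width"],s["ft_force"])
```

```text
0.104 [-0.2308 -0.9609  0.003 ]
0.1035 [ 1.574  -0.9708 -0.1887]
0.103 [ 0.5455 -1.1398  1.4226]
scraper_grip {'point': [0.581, 0.0119, 0.1147], 'conf': 0.73} [0.0441 0.0269]
scrap_mid {'point': [0.5629, 0.1463, 0.0124], 'conf': 0.97} [0.0411 0.1624]
tnut_mid {'point': [0.4925, 0.0144, 0.0504], 'conf': 0.66} [-0.0436  0.0392]
scraper_grip {'point': [0.578, 0.0157, 0.1162], 'conf': 0.79} [0.0415 0.031 ]
scrap_mid {'point': [0.5617, 0.1394, 0.0206], 'conf': 0.93} [0.0391 0.1557]
tnut_mid {'point': [0.4926, 0.0082, 0.0565], 'conf': 0.88} [-0.0442  0.033 ]
tnut_mid {'point': [0.5808, 0.0149, 0.1175], 'conf': 0.24} [0.0442 0.0299]
25.8417 0.05989298470574593 [-0.1526 -0.1562  0.2415]
```

View pics/f.png

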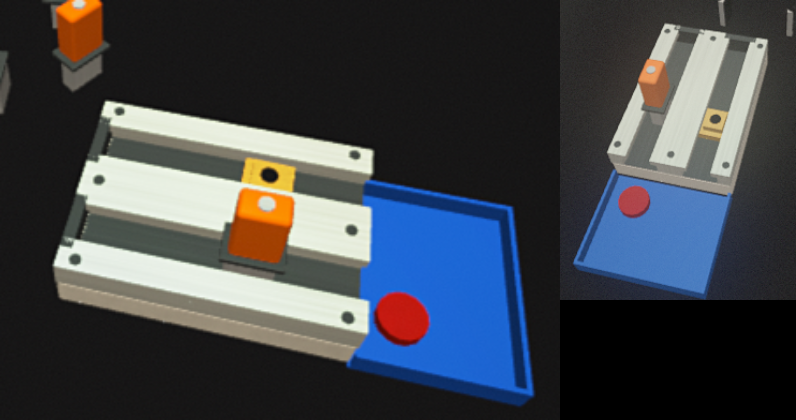

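The scraper stands upright in the slot at (262,235) in the crop. The scrap is in the tray at (402,318), the T-nut hasn't moved, and the robot is clear of everything. I'll hand the job in.

```bash
python3 -c "
from plant import r
r.finish_job();print(r.state()['clock'])"
```

```text
the job is handed in; nothing more can be done
the job is handed in; nothing more can be done
```

The job is done and handed in at about 26 s of the 48 s allowed; no verdict is reported. I took the orange scraper farthest from the base, lowered it behind the scrap and pushed the scrap out of the open end. I then drew the scraper back into the slot, set it on the floor, let go and moved the arm clear.

**Last checks before hand-in:**
- **Scraper:** it stands upright in the slot at rail position of about (0.043, 0.029), with the grip point about 0.115 m high.
- **Scrap:** it lies in the tray, upside down (disc up, stub underneath), at rail y of about 0.16. The two cameras put its height at 12 and 21 mm.
- **T-nut:** it hasn't visibly moved. The readings before and after agree within about 5 mm, which is within the measuring noise.
- **Forces:** the highest I read was about 9 N, when the blade touched the slot floor. Push forces stayed within the sensor noise, so I confirmed the push from the pictures rather than the force readings.

**Disagreements:** just before insertion, the networks did not report the held scraper in either camera, so I checked its alignment by eye. One low-confidence T-nut report (0.24) at the end fell on the scraper handle, and I ignored it.

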